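# Plug the fan-cooled module into the burn-in board and latch it

### The arm

A 6-joint arm with a two-finger parallel gripper is mounted at the origin on the work surface. World frame = base frame: x ahead of the robot, y to its left, z up, the work surface at z = 0. Lengths are in m, angles in rad, forces in N, time in s.
With the tool pointing down it reaches from about 0.25 to 0.725 m from the base axis. Payload 4 kg.
Tool frame: the origin (TCP) lies between the finger pads; the fingertips stand 11 mm ahead of it and the grasp point (between the pads) lies 8 mm behind it (bot.tip_extent is the distance from the TCP to the fingertips, in m); z points along the fingers, y is the line along which they close (so a half turn about z gives the same grasp; the last joint's range is limited). The gripper opens to 85 mm and grips with 20 to 120 N. Pads are 22 mm wide; open, the fingers measure 114 mm over their backs; the gripper's body (76 mm by 85 mm) begins 54 mm behind the grasp point. The pads swing forward as they close: fully open they stand 13 mm farther back than shut.
Start: joints at [1.137, 0.241, 0.005, 1.335, 0, 1.571], TCP at [0.21, 0.454, 0.242] pointing down, gripper open.
Joint ranges: [-2.72, 2.72], [-1.05, 1.87], [-1.09, 1.28], [-1.99, 2.15], [-1.42, 1.44], [-3.14, 3.14]. Speed limits (rad/s): [2.79, 2.79, 3.14, 3.14, 3.14, 3.14].

### API

Orientations are given as a unit quaternion [x, y, z, w].
In Python, from workcell import bot gives the robot as it stands. The module is installed in compiled form; this text tells all that it offers.
- The arm moves only by the tool drive_tool, never from a script. Its argument "rows" is a list of rows, each an object of numbers: "dx", "dy", "dz": the shift along the tool's x, y, z in units of 50 mm (1.0 is 50 mm); "wx", "wy", "wz": the turn, a rotation vector about the tool's x, y, z in units of 5 degrees (1.0 is 5 degrees); "hand": the finger opening in mm, from 0 to 85.4. A call has 1 to 20 rows; each row is the pose to reach, as a shift and turn from the pose commanded when the call began, along the tool's axes at that moment; what a row does not reach only later rows make up. A row lasts 1/10 s, in which the tool goes at most 50 mm and 8.59 degrees, less where a joint would pass 70% of its speed; a pose out of reach is approached as far as the arm can. A call with a gripper value outside its range is refused whole. The fingers move at their own pace and stop on an object; the grip force is fixed at half the most. Time passes only in rows, so rows that repeat a pose let the fingers close. It gives the time, the measured TCP pose, the force, the opening and the grip force at its end, in the units of the state.
- bot.get_obs(): the state, without advancing time (a new reading comes with each control period).
- bot.camera(name): name is "scene" or "top"; returns the picture (420x560x3 uint8, red, green, blue); there is no depth.
- bot.get_calibration(name): a dict with "vfov" (degrees; the focal length in pixels is half the picture's height over the tangent of half this angle, whatever the lens; pixels are square), "cx", "cy" (the principal point, pixels), "origin" and "rotation" of the camera in the world. Camera axes: x right, y up, looking along -z (the intrinsics and any distortion apply to the point x, -y, -z); pixel columns grow to the right and rows downward; lengths in m; the calibration is good to about 2 mm. A picture is of the moment at which its call begins. get_calibration takes no time and is no camera call.
- bot.job_done(): hands the job in; it is judged then, once.
Trained networks look in the newest picture that a camera, given by its name, has taken for a name from the list of things; names that differ only in an ending like _2 or _b are one class to them, and where a whole thing is asked for, a point or a joint stands for the part that bears it (a point fixed in the world has none). Each returns a list of dicts, best first, with "score" (0 to 1); they miss things now and then, are a little off and sometimes report something else, mostly with a low value. They report only what shows in the picture. A call takes as long as a camera call. They do not tell look-alikes from the thing itself.
- bot.look_for(camera, thing): "extent" ([centre column, centre row, width, height] in pixels, round what is visible of it).
- bot.outline_of(camera, thing): "region" (420x560 bool, what is visible of it) and "extent" ([centre column, centre row, width, height] in pixels, round what is visible of it).
The state is a dict: "clock": time; "joint_pos": joint angles; "joint_vel": joint speeds; "tau": joint torques, N m; "eef_pos": TCP position; "tool_rot": TCP orientation; "ft_force": force on the tool from outside, world axes, zero at the start; "ft_torque": the same for the moment, N m; "grip_width": finger opening in m; "grasp_force": force on a finger pad.
Only numpy, scipy, OpenCV 4.12 (cv2) and the standard library are available. Lean on these libraries where they do the work, as an engineer would, in place of code of your own. Each camera call takes 0.05 s, during which the arm holds its last target. There are 200 camera calls.

### The job

Plug the loose fan-cooled module from its foam cradle into the empty socket of the burn-in board, feeling for the slots so that all six contact blades go in together, and press it fully home so its base lies flat on the socket. Do not force it: never push it against the socket with more than 40 N. Then swing the socket's red-pinned latch fully shut over the end of the module, let go, and leave the loose heat sink, screwdriver and spare fan where they lie.

Things in the scene. Friction and masses are not known exactly. Their poses are not given: they have to be found in the camera images.
- module: loose plug-in module, about 160 g: six brass blades under a black base with lugs, heat sink and two fans above. Origin mid-row at the blade tips; z up, y along the row. Blades z 0 to 14 mm, each 8 (x) by 5 mm (y), square-ended, pitch 13 mm, centred. Base z 14 to 22, 26 (x) by 100 mm (y), its ends are the lugs. Starts upright in the cradle, base on the rails. Fits the socket either way round.
- module_grip (a point): centre of the module's flat-sided heat sink and fan body, 36 mm above its origin; the body is 26 mm in x (grip across this), 64 mm in y, and reaches from 22 to 50 mm above the origin
- socket: empty black socket, 44 (x) by 126 mm (y), fixed and level on the board. Origin at the centre of its underside, 14 mm above the bench; z up, slots in a row along y. Within it sits a white slotted strip (see socket_mouth). With the module home its base lies on the strip and its origin is 10 mm above this origin. The black walls end 2 mm below the strip's top.
- socket_mouth (a point): the socket's centre at the height of the white strip's flat top, 24 mm above the socket's origin. The strip (24 by 104 mm) has six slots at 13 mm pitch, each 6.2 mm in y, 12 mm in x, with solid ends. It is centred in x, but along y the whole strip lies up to 6 mm to either side of this point; that offset is not measured, changes every time and does not give under light pushes.
- contact_pads (a point): socket's centre at the top of the brass pads down in the slots, 4.5 mm below the strip's top. The blades push the pads down together against a steady drag of about 9 N, all the way until the module's base meets the strip (14 mm of blade in the slot), so its weight alone does not seat it. They do not spring back.
- neighbour: the other socket of the board, the same but already filled with a like module and latched; fixed, 120 mm from the empty one, on either side of it in x. Origin as for the empty socket; its module's top is 60 mm above its origin. Leave it alone.
- cradle: low black foam cradle on the bench, origin at the centre of its underside; two rails along its y, 110 mm long, tops 16 mm high, outer edges 38 mm apart, on a 70 by 120 mm sheet. The base of the module rests on the rails.
- latch (a joint): angle (rad) of the socket's flat steel latch: 0 shut (tongue along the socket's -y over the module's lug, handle along its +y), 1.35 to 1.65 at the start (handle along the socket's -x). Stops at 0 and 1.7. Needs about 1 N at the pin, stays where left. The tongue clears the lug of a fully home module by 1.5 mm and strikes it when it is not home.
- latch_pivot (a point): the pivot of the latch, at the underside of the latch plate, 74 mm along +y from the socket's origin and 33.5 mm above it; moves with the socket
- latch_pin (a point): centre of the top of the red upright pin at the end of the latch handle, 40 mm from the pivot; the pin is 12 mm in diameter and stands 30 mm above the 5 mm thick latch plate
- heatsink: a spare finned aluminium heat sink, 28 by 28 by 14 mm, loose on the board; bystander
- driver: yellow-handled screwdriver lying on the bench; bystander
- spare_fan: spare black fan, 40 by 40 by 11 mm, lying on the bench; bystander
There are look-alikes about, which are no part of the job. What is shaped like the module but blue or purple is not meant.

How it is judged:
By the outcome, as a careful person would: the job done as asked, in the order asked, and still so for the second after the job is handed in, with the robot touching nothing.
It also fails if it takes over 64 s, if anything falls off the work surface, if the arm or the gripper's body presses on something with over 40 N, if the wrist force passes 120 N, or if a joint passes its speed limit or range.

## Working session

There is one attempt and no reset: what is moved stays moved. The work goes in short steps, Python scripts to look and compute and a tool call to move; the robot and the scene stay as the last step left them, time stands still between calls to the robot, and variables do not carry over. Pictures are saved under pics/ and viewed, at most 10 in all, crops included, and the job is handed in when it is done.

Besides the shell and the picture viewer there is one more tool, called as a command line: name --argument value ..., lists and objects as JSON in quotes. drive_tool: Moves the arm, as the interface text tells. Its arguments: {"type":"object","properties":{"rows":{"type":"array","items":{"type":"object","properties":{"dx":{"type":"number"},"dy":{"type":"number"},"dz":{"type":"number"},"wx":{"type":"number"},"wy":{"type":"number"},"wz":{"type":"number"},"hand":{"type":"number"}}}}},"required":["rows"]}

```bash
mkdir -p pics; python3 - <<'E'
from workcell import bot
import cv2
for c in ("scene","top"):
    im=bot.camera(c); cv2.imwrite(f"pics/{c}0.png",im[:,:,::-1])
    k=bot.get_calibration(c); print(c,k)
    for t in ("module","socket","neighbour","cradle","latch","latch_pin","heatsink","driver","spare_fan"):
        print(t,[(round(d["score"],2),[round(float(v)) for v in d["extent"]]) for d in bot.look_for(c,t)][:4])
print(bot.get_obs(), bot.tip_extent)
E
```

```text
scene {'vfov': 54.36443294059064, 'cx': 276.26552377119344, 'cy': 202.4220168668065, 'origin': array([ 0.97699268, -0.47630621,  1.00312831]), 'rotation': array([0.29359949, 0.11615202, 0.33179449, 0.88894345])}
module [(0.86, [303, 141, 30, 14]), (0.75, [258, 277, 11, 17]), (0.65, [367, 172, 14, 26]), (0.63, [343, 199, 29, 31])]
socket [(0.6, [260, 228, 36, 61])]
neighbour [(0.83, [296, 243, 33, 69]), (0.53, [332, 160, 23, 22])]
cradle [(0.58, [332, 163, 34, 21])]
latch []
latch_pin [(0.59, [266, 208, 21, 18])]
heatsink [(0.41, [258, 278, 11, 13])]
driver [(0.75, [344, 136, 30, 14])]
spare_fan [(0.8, [145, 321, 25, 18]), (0.41, [258, 227, 41, 61]), (0.39, [332, 156, 22, 24])]
top {'vfov': 49.50195459526703, 'cx': 279.29309524198646, 'cy': 210.0296277156582, 'origin': array([0.40236151, 0.02987776, 1.35325607]), 'rotation': array([ 0.02673979, -0.0440655 , -0.69667718,  0.71553066])}
module [(0.72, [212, 181, 11, 39]), (0.69, [169, 216, 37, 8]), (0.58, [169, 265, 27, 25]), (0.56, [161, 179, 31, 18])]
socket [(0.74, [301, 218, 51, 30])]
neighbour [(0.73, [299, 219, 48, 34]), (0.62, [2
[... 230 characters left out ...]
'joint_pos': array([1.13696909e+00, 2.40588951e-01, 5.02678900e-03, 1.33517862e+00,
       1.05001961e-05, 1.57078144e+00]), 'joint_vel': array([ 1.24793834e-03,  5.64011962e-04,  1.00848964e-03, -8.76932880e-05,
       -2.71166181e-03,  1.88868591e-03]), 'tau': array([ 1.66944505e-03, -3.72210610e+01,  2.52699763e+01,  1.12083846e-03,
       -5.51693927e-05, -5.17730754e-06]), 'eef_pos': array([0.2101792 , 0.4537019 , 0.24232223]), 'tool_rot': array([2.15209326e-01, 9.76567942e-01, 2.82517537e-05, 8.50280219e-07]), 'ft_force': array([0.1482389 , 0.22578073, 0.26917454]), 'ft_torque': array([ 0.00172827, -0.01772348, -0.00699054]), 'grasp_force': 0.0, 'grip_width': 0.08548470781354899} 0.011
```

```bash
python3 - <<'E'
import cv2
a=cv2.imread("pics/top0.png"); b=cv2.imread("pics/scene0.png")
cv2.imwrite("pics/t1.png",cv2.resize(a[140:300,110:370],(780,480),interpolation=cv2.INTER_CUBIC))
cv2.imwrite("pics/s1.png",cv2.resize(b[110:310,220:420],(600,600),interpolation=cv2.INTER_CUBIC))
E
```

```text
(no output)
```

View pics/t1.png

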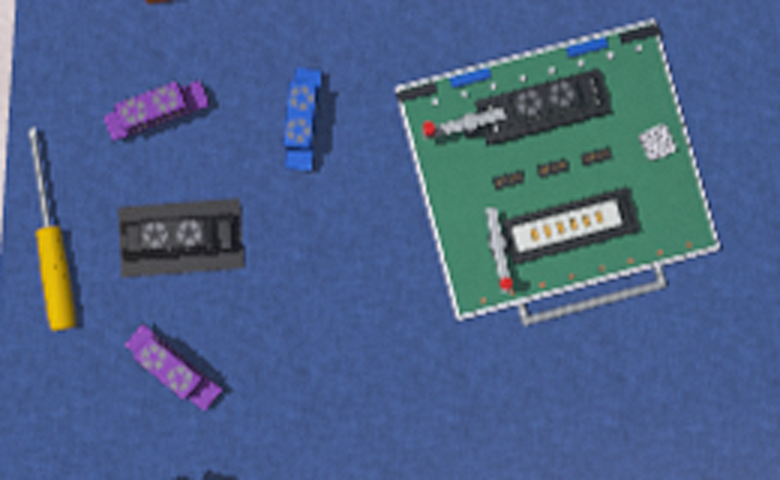

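View pics/s1.png

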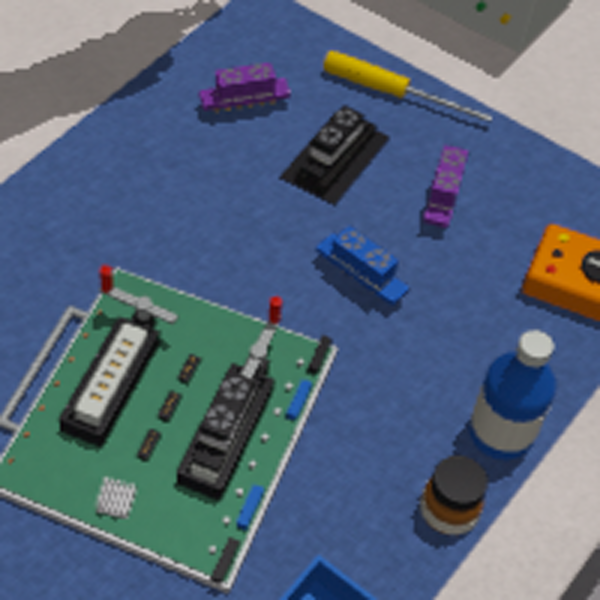

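```bash
cat > h.py <<'E'
import numpy as np, cv2
from workcell import bot
from scipy.spatial.transform import Rotation as R
def cal(c):
    k=bot.get_calibration(c); return 210/np.tan(np.radians(k["vfov"]/2)),k["cx"],k["cy"],np.array(k["origin"]),R.from_quat(k["rotation"])
def ray(c,uv):
    f,cx,cy,o,r=cal(c); uv=np.atleast_2d(uv).astype(float)
    d=r.apply(np.c_[(uv[:,0]-cx)/f,-(uv[:,1]-cy)/f,-np.ones(len(uv))]); return o,d
def onz(c,uv,z):
    o,d=ray(c,uv); return o+d*((z-o[2])/d[:,2])[:,None]
def proj(c,p):
    f,cx,cy,o,r=cal(c); q=r.inv().apply(np.atleast_2d(p)-o); return np.c_[cx-f*q[:,0]/q[:,2],cy+f*q[:,1]/q[:,2]]
def tri(a,b):
    (o1,d1),(o2,d2)=ray("top",a),ray("scene",b); d1,d2=d1[0],d2[0]
    s=np.linalg.lstsq(np.c_[d1,-d2],o2-o1,rcond=None)[0]; p,q=o1+s[0]*d1,o2+s[1]*d2
    return (p+q)/2,np.linalg.norm(p-q)
def blob(im,box,fn):  # centroid, minarea rect of largest blob of fn(img) in box on 4x upsample
    x0,y0,x1,y1=box; s=8; c=cv2.resize(im[y0:y1,x0:x1],None,fx=s,fy=s,interpolation=cv2.INTER_CUBIC).astype(int)
    m=fn(c).astype(np.uint8); n,l,st,ce=cv2.connectedComponentsWithStats(m)
    i=1+np.argmax(st[1:,4]); ct=max(cv2.findContours((l==i).astype(np.uint8),0,1)[0],key=cv2.contourArea)
    (cx,cy),wh,a=cv2.minAreaRect(ct); M=cv2.moments(cv2.convexHull(ct)); g=np.array([M['m10'],M['m01']])/M['m00']
    T=lambda p:(np.asarray(p)+.5)/s-.5+[x0,y0]
    return T(g),T(cv2.boxPoints(((cx,cy),wh,a))),st[i,4]/s/s
white=lambda c:(c.min(2)>150)
red=lambda c:(c[...,0]>130)&(c[...,1]<90)&(c[...,2]<90)
E
python3 - <<'E'
from h import *
np.set_printoptions(precision=4,suppress=True)
T=cv2.imread("pics/top0.png")[:,:,::-1];S=cv2.imread("pics/scene0.png")[:,:,::-1]
def both(n,bt,bs,fn,z):
    a=blob(T,bt,fn);b=blob(S,bs,fn);print(n,a[0],b[0],"areas",a[2],b[2]);print(" tri",*tri(a[0],b[0]));
    for c,q in(("top",a),("scene",b)): 
        w=onz(c,q[1],z)[:,:2]; e=[w[1]-w[0],w[2]-w[1]]; L=max(e,key=np.linalg.norm); print(" ",c,onz(c,q[0],z)[0],"sides",[np.linalg.norm(v) for v in e],"ang",np.degrees(np.arctan2(L[1],L[0])))
both("strip",(276,200,325,232),(240,210,275,255),white,.038)
both("pin",(270,228,288,242),(250,195,262,212),red,.075)
both("npin",(245,176,262,190),(305,205,318,222),red,.075)
foam=lambda c:(c.max(2)-c.min(2)<35)&(c.max(2)<110)
both("cradle",(142,200,200,240),(305,138,355,185),foam,.0)
# board corners top
print(onz("top",np.array([[398,88],[655,22],[718,247],[460,318]])/3+[110,140],.012))
for c in("top","scene"):
    bot.camera(c)
    for t in("module","cradle","socket"):
        for d in bot.outline_of(c,t)[:5]:
            m=d["region"]; y,x=np.nonzero(m); r=cv2.minAreaRect(np.c_[x,y].astype(np.float32)); print(c,t,round(d["score"],2),len(x),r)
E
```

```text
strip [298.3512 214.8491] [256.6479 233.1196] areas 246.75 204.703125
 tri [ 0.5224 -0.0564  0.0385] 0.00020414980641040315
  top [ 0.5225 -0.0564  0.038 ] sides [np.float64(0.10458338615267096), np.float64(0.025233920129657604)] ang -73.44150427195797
  scene [ 0.5221 -0.0563  0.038 ] sides [np.float64(0.10614530537765801), np.float64(0.025265519013096437)] ang 106.96012698982518
pin [278.3445 234.0973] [254.9172 199.6433] areas 12.515625 10.0625
 tri [0.4635 0.0019 0.084 ] 0.0017052494771059097
  top [0.4633 0.0011 0.075 ] sides [np.float64(0.011583630665758633), np.float64(0.010872096998823813)] ang -88.46829964671569
  scene [0.459  0.0072 0.075 ] sides [np.float64(0.011091798984193893), np.float64(0.01119393048887032)] ang -47.20833484228817
npin [252.529  182.2775] [311.5716 209.9557] areas 13.15625 9.875
 tri [0.6071 0.0781 0.084 ] 0.00109246835701939
  top [0.6082 0.078  0.075 ] sides [np.float64(0.010754994544474365), np.float64(0.012002654422652576)] ang -160.01583346377606
  scene [0.6038 0.0839 0.075 ] sides [np.float64(0.010490069586669854), np.float64(0.0103328483508023
[... 1618 characters left out ...]
((301.0318603515625, 138.3473358154297), (12.975970268249512, 29.253860473632812), 79.99201965332031)
scene module 0.58 195 ((368.2384338378906, 171.29229736328125), (8.332049369812012, 24.820737838745117), 15.255120277404785)
scene module 0.5 268 ((330.60540771484375, 157.13575744628906), (11.135098457336426, 26.283353805541992), 42.709388732910156)
scene cradle 0.89 313 ((332.0, 162.50001525878906), (19.091880798339844, 33.23401641845703), 45.0)
scene socket 0.84 905 ((259.12298583984375, 230.5552978515625), (26.166446685791016, 57.233978271484375), 15.461219787597656)
scene socket 0.21 289 ((330.4775695800781, 157.48104858398438), (11.80312728881836, 27.01213264465332), 40.23636245727539)
```

```bash
cat >> h.py <<'E'
from scipy.optimize import minimize
def sil(c,x,y,a,z0,s=8,ctr=(0,0)):  # module silhouette (soft) with origin z0
    P=[]
    for hx,hy,l,h in((.013,.05,.014,.022),(.013,.032,.022,.05)):
        P.append(np.array([[i*hx,j*hy,k] for i in(-1,1) for j in(-1,1) for k in(l,h)]))
    m=np.zeros((420*4,560*4),np.uint8); r=R.from_euler("z",a)
    for p in P:
        q=proj(c,r.apply(p)+[x,y,z0]); cv2.fillPoly(m,[cv2.convexHull(np.round(((q+.5)*4-.5)*16).astype(np.int32))],255,shift=4)
    return cv2.resize(m,(560,420),interpolation=cv2.INTER_AREA)/255.
def fit(regs,x0,z0):
    f=lambda v:sum(np.abs(sil(c,v[0]/1e3,v[1]/1e3,np.radians(v[2]),z0)-m).sum() for c,m in regs)
    s=np.array([[0,0,0],[6,0,0],[0,6,0],[0,0,6]])+x0
    return minimize(f,x0,method="Nelder-Mead",options=dict(initial_simplex=s,maxiter=150))
E
python3 - <<'E'
from h import *
np.set_printoptions(precision=4,suppress=True)
T=cv2.imread("pics/top0.png")[:,:,::-1]
foam=lambda c:(c.max(2)-c.min(2)<35)&(c.max(2)<110)
b=blob(T,(142,200,200,240),foam); w=onz("top",b[1],.002); print("cradle rect",w[:,:2],w.mean(0),np.linalg.norm(np.diff(w,axis=0),axis=1))
regs=[]
for c,u in(("top",(169.5,218.5)),("scene",(330.6,157))):
    bot.camera(c); ds=bot.outline_of(c,"module")
    d=min(ds,key=lambda d:np.hypot(d["extent"][0]-u[0],d["extent"][1]-u[1])); print(d["extent"]); regs.append((c,d["region"].astype(float)))
for rr in(regs,regs[:1],regs[1:]):
    r=fit(rr,np.array([504,321,95.8]),.002); print(r.x,r.fun,[m.sum() for _,m in rr])
E
```

```text
cradle rect [[0.5321 0.3863]
 [0.5443 0.2652]
 [0.4747 0.2571]
 [0.4628 0.3776]] [0.5035 0.3216 0.002 ] [0.1217 0.0701 0.1211]
[169.8, 217.1, 38.3, 10.9]
[333.1, 157.2, 24.1, 20.6]
[502.1671 322.4246 184.036 ] 82.76862745098039 [np.float64(371.0), np.float64(271.0)]
[501.449  321.2842   3.1905] 31.89803921568627 [np.float64(371.0)]
[503.9782 323.4257 183.3077] 31.780392156862746 [np.float64(271.0)]
```

drive_tool --rows '[{"dx": -3, "dy": 0.03, "dz": 1, "wz": 6, "hand": 85}, {"dx": -6.41, "dy": 0.07, "dz": 2.4, "wz": 12, "hand": 85}, {"dx": -6.41, "dy": 0.07, "dz": 2.4, "wz": 12, "hand": 85}, {"dx": -6.41, "dy": 0.07, "dz": 2.4, "wz": 12, "hand": 85}, {"dx": -6.41, "dy": 0.07, "dz": 2.4, "wz": 12, "hand": 85}, {"dx": -6.41, "dy": 0.07, "dz": 2.4, "wz": 12, "hand": 85}, {"dx": -6.41, "dy": 0.07, "dz": 2.4, "wz": 12, "hand": 85}, {"dx": -6.41, "dy": 0.07, "dz": 2.4, "wz": 12, "hand": 85}, {"dx": -6.41, "dy": 0.07, "dz": 2.4, "wz": 12, "hand": 85}, {"dx": -6.41, "dy": 0.07, "dz": 2.4, "wz": 12, "hand": 85}]'

```text
invalid input at $.rows[0]: expected keys dx, dy, dz, wx, wy, wz, hand
```

drive_tool --rows '[{"dx": -3, "dy": 0.03, "dz": 1, "wx": 0, "wy": 0, "wz": 6, "hand": 85}, {"dx": -6.41, "dy": 0.07, "dz": 2.4, "wx": 0, "wy": 0, "wz": 12, "hand": 85}, {"dx": -6.41, "dy": 0.07, "dz": 2.4, "wx": 0, "wy": 0, "wz": 12, "hand": 85}, {"dx": -6.41, "dy": 0.07, "dz": 2.4, "wx": 0, "wy": 0, "wz": 12, "hand": 85}, {"dx": -6.41, "dy": 0.07, "dz": 2.4, "wx": 0, "wy": 0, "wz": 12, "hand": 85}, {"dx": -6.41, "dy": 0.07, "dz": 2.4, "wx": 0, "wy": 0, "wz": 12, "hand": 85}, {"dx": -6.41, "dy": 0.07, "dz": 2.4, "wx": 0, "wy": 0, "wz": 12, "hand": 85}, {"dx": -6.41, "dy": 0.07, "dz": 2.4, "wx": 0, "wy": 0, "wz": 12, "hand": 85}, {"dx": -6.41, "dy": 0.07, "dz": 2.4, "wx": 0, "wy": 0, "wz": 12, "hand": 85}, {"dx": -6.41, "dy": 0.07, "dz": 2.4, "wx": 0, "wy": 0, "wz": 12, "hand": 85}, {"dx": -6.41, "dy": 0.07, "dz": 2.4, "wx": 0, "wy": 0, "wz": 12, "hand": 85}]'

```text
clock: 2.7
eef_pos: [0.5017, 0.3232, 0.1232]
tool_rot: [0.674, 0.739, 0.001, 0.0]
ft_force: [0.1, 0.5, 0.8]
grip_width: 0.0848
grasp_force: 0.0
```

drive_tool --rows '[{"dx": 0, "dy": 0.01, "dz": 0.6, "wx": 0, "wy": 0, "wz": 0, "hand": 60}, {"dx": 0, "dy": 0.01, "dz": 1.2, "wx": 0, "wy": 0, "wz": 0, "hand": 60}, {"dx": 0, "dy": 0.01, "dz": 1.6, "wx": 0, "wy": 0, "wz": 0, "hand": 60}, {"dx": 0, "dy": 0.01, "dz": 1.78, "wx": 0, "wy": 0, "wz": 0, "hand": 60}, {"dx": 0, "dy": 0.01, "dz": 1.78, "wx": 0, "wy": 0, "wz": 0, "hand": 20}, {"dx": 0, "dy": 0.01, "dz": 1.78, "wx": 0, "wy": 0, "wz": 0, "hand": 20}, {"dx": 0, "dy": 0.01, "dz": 1.78, "wx": 0, "wy": 0, "wz": 0, "hand": 20}, {"dx": 0, "dy": 0.01, "dz": 1.78, "wx": 0, "wy": 0, "wz": 0, "hand": 20}, {"dx": 0, "dy": 0.01, "dz": 1.78, "wx": 0, "wy": 0, "wz": 0, "hand": 20}, {"dx": 0, "dy": 0.01, "dz": 1.78, "wx": 0, "wy": 0, "wz": 0, "hand": 20}, {"dx": 0, "dy": 0.01, "dz": 1.78, "wx": 0, "wy": 0, "wz": 0, "hand": 20}]'

```text
clock: 3.8
eef_pos: [0.504, 0.3231, 0.0351]
tool_rot: [0.675, 0.738, 0.002, 0.0]
ft_force: [-0.9, 1.0, 6.1]
grip_width: 0.0251
grasp_force: 59.6
```

drive_tool --rows '[{"dx": 0, "dy": 0, "dz": -0.3, "wx": 0, "wy": 0, "wz": 0, "hand": 20}, {"dx": 0, "dy": 0, "dz": -0.9, "wx": 0, "wy": 0, "wz": 0, "hand": 20}, {"dx": 0, "dy": 0, "dz": -1.7, "wx": 0, "wy": 0, "wz": 0, "hand": 20}, {"dx": 0, "dy": 0, "dz": -2.0, "wx": 0, "wy": 0, "wz": 0, "hand": 20}, {"dx": 0, "dy": 0, "dz": -2.0, "wx": 0, "wy": 0, "wz": 0, "hand": 20}, {"dx": 0, "dy": 0, "dz": -2.0, "wx": 0, "wy": 0, "wz": 0, "hand": 20}]'

```text
clock: 4.4
eef_pos: [0.5026, 0.3218, 0.1326]
tool_rot: [0.675, 0.738, -0.0, -0.0]
ft_force: [0.1, -0.7, -1.7]
grip_width: 0.0253
grasp_force: 59.3
```

```bash
python3 - <<'E'
from h import *
np.set_printoptions(precision=4,suppress=True)
T=bot.camera("top");S=bot.camera("scene");o=bot.get_obs();print(o["clock"],o["eef_pos"],o["tool_rot"],o["ft_force"],o["grip_width"])
p=proj("scene",o["eef_pos"])[0];q=proj("top",o["eef_pos"])[0];print(p,q)
def crop(im,p,n):
    x,y=int(p[0]),int(p[1]); return cv2.resize(im[y-n:y+n,x-n:x+n],(400,400),interpolation=cv2.INTER_CUBIC)
cv2.imwrite("pics/hold.png",np.hstack([crop(T,q,40),crop(S,p,40)])[:,:,::-1])
E
```

```text
4.5 [0.5017 0.3213 0.1312] [ 0.6747  0.7381 -0.0019 -0.0005] [-0.5685 -0.3648 -1.4429] 0.025136229682906144
[334.5702 133.3358] [159.5941 215.5689]
```

View pics/hold.png

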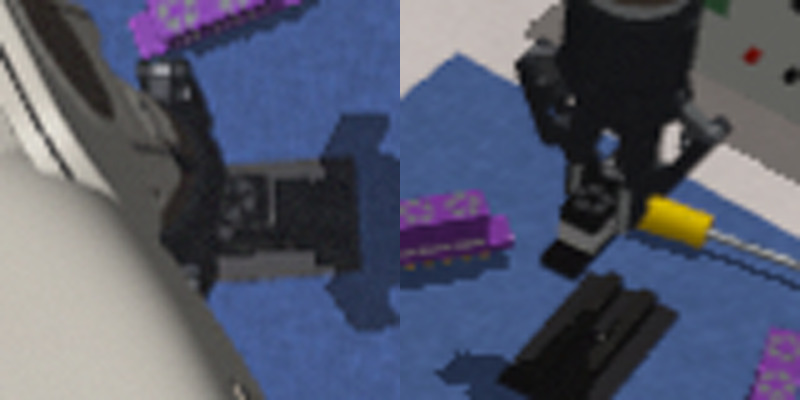

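drive_tool --rows '[{"dx": -0.7, "dy": -0.02, "dz": 0, "wx": 0, "wy": 0, "wz": -0.4, "hand": 20}, {"dx": -1.6, "dy": -0.05, "dz": 0, "wx": 0, "wy": 0, "wz": -0.8, "hand": 20}, {"dx": -2.5, "dy": -0.09, "dz": 0, "wx": 0, "wy": 0, "wz": -1.2, "hand": 20}, {"dx": -3.4, "dy": -0.12, "dz": 0, "wx": 0, "wy": 0, "wz": -1.6, "hand": 20}, {"dx": -4.3, "dy": -0.16, "dz": 0, "wx": 0, "wy": 0, "wz": -2, "hand": 20}, {"dx": -5.2, "dy": -0.19, "dz": 0, "wx": 0, "wy": 0, "wz": -2.28, "hand": 20}, {"dx": -6.1, "dy": -0.22, "dz": 0, "wx": 0, "wy": 0, "wz": -2.28, "hand": 20}, {"dx": -6.9, "dy": -0.25, "dz": 0, "wx": 0, "wy": 0, "wz": -2.28, "hand": 20}, {"dx": -7.4, "dy": -0.27, "dz": 0, "wx": 0, "wy": 0, "wz": -2.28, "hand": 20}, {"dx": -7.55, "dy": -0.27, "dz": 0, "wx": 0, "wy": 0, "wz": -2.28, "hand": 20}, {"dx": -7.55, "dy": -0.27, "dz": 0, "wx": 0, "wy": 0, "wz": -2.28, "hand": 20}, {"dx": -7.55, "dy": -0.27, "dz": 0, "wx": 0, "wy": 0, "wz": -2.28, "hand": 20}, {"dx": -7.55, "dy": -0.27, "dz": 0, "wx": 0, "wy": 0, "wz": -2.28, "hand": 20}]'

```text
clock: 5.8
eef_pos: [0.5231, -0.0537, 0.1329]
tool_rot: [0.597, 0.802, -0.0, -0.001]
ft_force: [0.7, -0.7, -1.5]
grip_width: 0.0251
grasp_force: 59.4
```

```bash
cat > st.py <<'E'
from h import *
np.set_printoptions(precision=4,suppress=True)
o=bot.get_obs(); q=o["tool_rot"]; ya=2*np.degrees(np.arctan2(q[1],q[0]))-90
rel=o["eef_pos"][:2]-[.5224,-.0564]; a=np.radians(16.5); M=np.array([[np.cos(a),np.sin(a)],[-np.sin(a),np.cos(a)]])
print(o["clock"],o["eef_pos"],"toolyang",ya,"strip xy mm",M@rel*1e3,"Fsock",M@o["ft_force"][:2],o["ft_force"][2],o["ft_torque"],o["grip_width"],R.from_quat(q).as_matrix()[2])
E
python3 st.py
```

```text
5.8 [ 0.5231 -0.0537  0.1329] toolyang 16.654694100983292 strip xy mm [1.4078 2.4337] Fsock [ 0.4651 -0.8531] -1.530273083998167 [0.0389 0.0058 0.0349] 0.025121166556762282 [ 0.0007 -0.0008 -1.    ]
```

drive_tool --rows '[{"dx": -0.03, "dy": -0.028, "dz": 0.5, "wx": 0, "wy": 0, "wz": 0, "hand": 20}, {"dx": -0.03, "dy": -0.028, "dz": 1.05, "wx": 0, "wy": 0, "wz": 0, "hand": 20}, {"dx": -0.03, "dy": -0.028, "dz": 1.05, "wx": 0, "wy": 0, "wz": 0, "hand": 20}, {"dx": -0.03, "dy": -0.028, "dz": 1.05, "wx": 0, "wy": 0, "wz": 0, "hand": 20}]'

```text
clock: 6.2
eef_pos: [0.522, -0.0558, 0.0808]
tool_rot: [0.597, 0.802, -0.0, -0.001]
ft_force: [-0.0, 0.3, -0.3]
grip_width: 0.0252
grasp_force: 59.3
```

```bash
python3 st.py; python3 - <<'E'
from h import *
T=bot.camera("top");S=bot.camera("scene")
cr=lambda im,x,y,n:cv2.resize(im[y-n:y+n,x-n:x+n],(400,400),interpolation=cv2.INTER_CUBIC)
cv2.imwrite("pics/over.png",np.hstack([cr(T,298,213,32),cr(S,257,225,32)])[:,:,::-1])
E
```

```text
6.2 [ 0.522  -0.0558  0.0808] toolyang 16.6421561819042 strip xy mm [-0.1799  0.6611] Fsock [0.0805 0.2993] -0.3228818964261331 [-0.0394 -0.0974  0.014 ] 0.025163244561831798 [ 0.0007 -0.0014 -1.    ]
```

View pics/over.png

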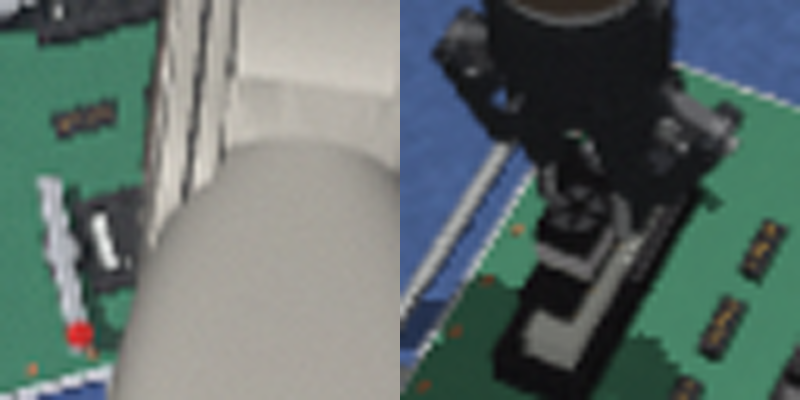

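drive_tool --rows '[{"dx": 0, "dy": 0, "dz": 0.1, "wx": 0, "wy": 0, "wz": 0, "hand": 20}, {"dx": 0, "dy": 0, "dz": 0.16, "wx": 0, "wy": 0, "wz": 0, "hand": 20}, {"dx": 0, "dy": 0, "dz": 0.18, "wx": 0, "wy": 0, "wz": 0, "hand": 20}, {"dx": 0, "dy": 0, "dz": 0.2, "wx": 0, "wy": 0, "wz": 0, "hand": 20}, {"dx": 0, "dy": 0, "dz": 0.2, "wx": 0, "wy": 0, "wz": 0, "hand": 20}]'

```text
clock: 6.8
eef_pos: [0.5225, -0.0569, 0.0711]
tool_rot: [0.598, 0.801, 0.0, 0.0]
ft_force: [0.0, 0.6, 1.0]
grip_width: 0.0249
grasp_force: 59.6
```

```bash
python3 st.py
```

```text
6.8 [ 0.5225 -0.0569  0.0711] toolyang 16.538871641408093 strip xy mm [-0.0807 -0.4821] Fsock [0.2158 0.5847] 0.9918830081191806 [0.0821 0.2099 0.0518] 0.024856923106672493 [-0.      0.0002 -1.    ]
```

Contact about here. A little more.

drive_tool --rows '[{"dx": 0, "dy": 0, "dz": 0.02, "wx": 0, "wy": 0, "wz": 0, "hand": 20}, {"dx": 0, "dy": 0, "dz": 0.03, "wx": 0, "wy": 0, "wz": 0, "hand": 20}, {"dx": 0, "dy": 0, "dz": 0.03, "wx": 0, "wy": 0, "wz": 0, "hand": 20}]'

```text
clock: 7.1
eef_pos: [0.5225, -0.0569, 0.071]
tool_rot: [0.598, 0.801, 0.0, 0.0]
ft_force: [-3.5, -0.1, 10.5]
grip_width: 0.0251
grasp_force: 61.0
```

```bash
python3 st.py
```

```text
7.1 [ 0.5225 -0.0569  0.071 ] toolyang 16.53570445727999 strip xy mm [-0.0487 -0.5361] Fsock [-3.4004  0.9431] 10.45428704847897 [0.0966 1.0094 0.012 ] 0.025095713555896283 [-0.0004  0.0009 -1.    ]
```

drive_tool --rows '[{"dx": 0.01, "dy": 0, "dz": -0.005, "wx": 0, "wy": 0, "wz": 0, "hand": 20}, {"dx": 0.02, "dy": 0, "dz": -0.005, "wx": 0, "wy": 0, "wz": 0, "hand": 20}, {"dx": 0.03, "dy": 0, "dz": -0.005, "wx": 0, "wy": 0, "wz": 0, "hand": 20}, {"dx": 0.04, "dy": 0, "dz": -0.005, "wx": 0, "wy": 0, "wz": 0, "hand": 20}]'

```text
clock: 7.5
eef_pos: [0.5227, -0.0564, 0.071]
tool_rot: [0.598, 0.801, -0.001, 0.002]
ft_force: [-1.0, -3.1, 6.3]
grip_width: 0.025
grasp_force: 60.3
```

```bash
python3 st.py
```

```text
7.5 [ 0.5227 -0.0564  0.071 ] toolyang 16.489915909808175 strip xy mm [ 0.2735 -0.0527] Fsock [-1.8792 -2.6772] 6.327712549403595 [-0.6397  0.2599 -0.0332] 0.025027381033165947 [-0.0037  0.0013 -1.    ]
```

drive_tool --rows '[{"dx": 0.01, "dy": 0, "dz": 0, "wx": 0, "wy": 0, "wz": 0, "hand": 20}, {"dx": 0.02, "dy": 0, "dz": 0, "wx": 0, "wy": 0, "wz": 0, "hand": 20}, {"dx": 0.03, "dy": 0, "dz": 0, "wx": 0, "wy": 0, "wz": 0, "hand": 20}, {"dx": 0.04, "dy": 0, "dz": 0, "wx": 0, "wy": 0, "wz": 0, "hand": 20}]'

```text
clock: 7.9
eef_pos: [0.523, -0.0543, 0.071]
tool_rot: [0.598, 0.801, 0.0, 0.002]
ft_force: [0.5, -2.4, 4.8]
grip_width: 0.0249
grasp_force: 60.1
```

```bash
python3 st.py
```

```text
7.9 [ 0.523  -0.0543  0.071 ] toolyang 16.49541966849978 strip xy mm [1.2028 1.8592] Fsock [-0.2504 -2.4512] 4.807669342337157 [-0.7335 -0.1278 -0.0608] 0.02486583288052145 [-0.0037  0.0031 -1.    ]
```

drive_tool --rows '[{"dx": 0.01, "dy": -0.01, "dz": 0.005, "wx": 0, "wy": 0, "wz": 0, "hand": 20}, {"dx": 0.02, "dy": -0.02, "dz": 0.005, "wx": 0, "wy": 0, "wz": 0, "hand": 20}, {"dx": 0.03, "dy": -0.02, "dz": 0.005, "wx": 0, "wy": 0, "wz": 0, "hand": 20}, {"dx": 0.04, "dy": -0.02, "dz": 0.005, "wx": 0, "wy": 0, "wz": 0, "hand": 20}]'

```text
clock: 8.3
eef_pos: [0.5208, -0.0526, 0.0696]
tool_rot: [0.598, 0.801, -0.001, 0.002]
ft_force: [2.3, -6.3, 0.3]
grip_width: 0.0251
grasp_force: 59.6
```

```bash
python3 st.py
```

```text
8.3 [ 0.5208 -0.0526  0.0696] toolyang 16.51084169102532 strip xy mm [-0.4528  4.0799] Fsock [ 0.4391 -6.7205] 0.2668625692593455 [-1.4125 -0.637   0.0373] 0.025119381534404753 [-0.0035  0.0011 -1.    ]
```

drive_tool --rows '[{"dx": -0.015, "dy": 0, "dz": 0.01, "wx": 0, "wy": 0, "wz": 0, "hand": 20}, {"dx": -0.02, "dy": 0, "dz": 0.03, "wx": 0, "wy": 0, "wz": 0, "hand": 20}, {"dx": -0.02, "dy": 0, "dz": 0.05, "wx": 0, "wy": 0, "wz": 0, "hand": 20}, {"dx": -0.02, "dy": 0, "dz": 0.05, "wx": 0, "wy": 0, "wz": 0, "hand": 20}]'

```text
clock: 8.7
eef_pos: [0.5203, -0.053, 0.0667]
tool_rot: [0.598, 0.801, -0.0, 0.001]
ft_force: [2.3, -5.4, -0.5]
grip_width: 0.0251
grasp_force: 59.7
```

```bash
python3 st.py
```

```text
8.7 [ 0.5203 -0.053   0.0667] toolyang 16.520248665070056 strip xy mm [-1.0779  3.9009] Fsock [ 0.6931 -5.8193] -0.4521783550022246 [-1.2186 -0.4379 -0.0282] 0.02514005999450628 [-0.0014 -0.0001 -1.    ]
```

drive_tool --rows '[{"dx": -0.015, "dy": 0.01, "dz": 0, "wx": 0, "wy": 0, "wz": 0, "hand": 20}, {"dx": -0.03, "dy": 0.02, "dz": 0.02, "wx": 0, "wy": 0, "wz": 0, "hand": 20}, {"dx": -0.03, "dy": 0.02, "dz": 0.05, "wx": 0, "wy": 0, "wz": 0, "hand": 20}, {"dx": -0.03, "dy": 0.02, "dz": 0.08, "wx": 0, "wy": 0, "wz": 0, "hand": 20}, {"dx": -0.03, "dy": 0.02, "dz": 0.08, "wx": 0, "wy": 0, "wz": 0, "hand": 20}]'

```text
clock: 9.2
eef_pos: [0.5205, -0.0531, 0.0632]
tool_rot: [0.598, 0.802, -0.0, -0.001]
ft_force: [-2.5, -2.2, 7.9]
grip_width: 0.0252
grasp_force: 60.7
```

```bash
python3 st.py
```

```text
9.2 [ 0.5205 -0.0531  0.0632] toolyang 16.55384838696598 strip xy mm [-0.9148  3.6783] Fsock [-3.0432 -1.4259] 7.903174226835093 [-0.6311  0.5092 -0.0011] 0.025199015681409302 [ 0.0011 -0.0014 -1.    ]
```

drive_tool --rows '[{"dx": 0, "dy": 0, "dz": 0.03, "wx": 0, "wy": 0, "wz": 0, "hand": 20}, {"dx": 0, "dy": 0, "dz": 0.06, "wx": 0, "wy": 0, "wz": 0, "hand": 20}, {"dx": 0, "dy": 0, "dz": 0.09, "wx": 0, "wy": 0, "wz": 0, "hand": 20}, {"dx": 0, "dy": 0, "dz": 0.1, "wx": 0, "wy": 0, "wz": 0, "hand": 20}, {"dx": 0, "dy": 0, "dz": 0.1, "wx": 0, "wy": 0, "wz": 0, "hand": 20}]'

```text
clock: 9.7
eef_pos: [0.5205, -0.0531, 0.0584]
tool_rot: [0.598, 0.802, -0.0, -0.001]
ft_force: [-1.8, -1.9, 7.9]
grip_width: 0.0253
grasp_force: 60.7
```

```bash
python3 st.py
```

```text
9.7 [ 0.5205 -0.0531  0.0584] toolyang 16.55646654348635 strip xy mm [-0.8966  3.6809] Fsock [-2.3017 -1.2601] 7.900362239740708 [-0.6268  0.5725 -0.058 ] 0.02528430425794252 [ 0.0011 -0.0012 -1.    ]
```

drive_tool --rows '[{"dx": 0, "dy": 0, "dz": 0.02, "wx": 0, "wy": 0, "wz": 0, "hand": 20}, {"dx": 0, "dy": 0, "dz": 0.03, "wx": 0, "wy": 0, "wz": 0, "hand": 20}, {"dx": 0, "dy": 0, "dz": 0.04, "wx": 0, "wy": 0, "wz": 0, "hand": 20}, {"dx": 0, "dy": 0, "dz": 0.04, "wx": 0, "wy": 0, "wz": 0, "hand": 20}]'

```text
clock: 10.1
eef_pos: [0.5205, -0.0532, 0.057]
tool_rot: [0.598, 0.802, -0.0, -0.001]
ft_force: [-3.5, -1.7, 12.7]
grip_width: 0.0253
grasp_force: 61.4
```

```bash
python3 st.py
```

```text
10.1 [ 0.5205 -0.0532  0.057 ] toolyang 16.552372269201 strip xy mm [-0.8759  3.6438] Fsock [-3.893  -0.6697] 12.653559233802296 [-0.5915  0.8875 -0.0388] 0.025281771142991752 [ 0.0009 -0.0009 -1.    ]
```

Bottomed at 57.0 mm as predicted; press to about 22 N to confirm and settle flat.

drive_tool --rows '[{"dx": 0, "dy": 0, "dz": 0.015, "wx": 0, "wy": 0, "wz": 0, "hand": 20}, {"dx": 0, "dy": 0, "dz": 0.03, "wx": 0, "wy": 0, "wz": 0, "hand": 20}, {"dx": 0, "dy": 0, "dz": 0.03, "wx": 0, "wy": 0, "wz": 0, "hand": 20}, {"dx": 0, "dy": 0, "dz": 0.03, "wx": 0, "wy": 0, "wz": 0, "hand": 20}]'

```text
clock: 10.5
eef_pos: [0.5205, -0.0531, 0.0569]
tool_rot: [0.598, 0.802, 0.0, -0.0]
ft_force: [-7.1, -1.8, 21.8]
grip_width: 0.0249
grasp_force: 62.5
```

```bash
python3 st.py
```

```text
10.5 [ 0.5205 -0.0531  0.0569] toolyang 16.55546516877635 strip xy mm [-0.8635  3.665 ] Fsock [-7.3579  0.3341] 21.767524357768053 [-0.4866  1.5812 -0.0215] 0.024874369063872383 [ 0.0007 -0.0003 -1.    ]
```

drive_tool --rows '[{"dx": 0, "dy": 0, "dz": -0.03, "wx": 0, "wy": 0, "wz": 0, "hand": 20}, {"dx": 0, "dy": 0, "dz": -0.045, "wx": 0, "wy": 0, "wz": 0, "hand": 20}, {"dx": 0, "dy": 0, "dz": -0.045, "wx": 0, "wy": 0, "wz": 0, "hand": 45}, {"dx": 0, "dy": 0, "dz": -0.045, "wx": 0, "wy": 0, "wz": 0, "hand": 45}, {"dx": 0, "dy": 0, "dz": -0.045, "wx": 0, "wy": 0, "wz": 0, "hand": 45}, {"dx": 0, "dy": 0, "dz": -0.045, "wx": 0, "wy": 0, "wz": 0, "hand": 45}, {"dx": 0, "dy": 0, "dz": -0.4, "wx": 0, "wy": 0, "wz": 0, "hand": 45}, {"dx": 0, "dy": 0, "dz": -1.2, "wx": 0, "wy": 0, "wz": 0, "hand": 45}, {"dx": 0, "dy": 0, "dz": -2.0, "wx": 0, "wy": 0, "wz": 0, "hand": 45}, {"dx": 0, "dy": 0, "dz": -2.0, "wx": 0, "wy": 0, "wz": 0, "hand": 5}, {"dx": 0, "dy": 0, "dz": -2.0, "wx": 0, "wy": 0, "wz": 0, "hand": 5}]'

```text
clock: 11.6
eef_pos: [0.5222, -0.0534, 0.1553]
tool_rot: [0.598, 0.802, 0.001, 0.001]
ft_force: [-0.2, -0.4, -0.3]
grip_width: 0.0167
grasp_force: 0.0
```

```bash
python3 st.py; python3 - <<'E'
from h import *
T=bot.camera("top");S=bot.camera("scene")
cr=lambda im,x,y,n:cv2.resize(im[y-n:y+n,x-n:x+n],(400,400),interpolation=cv2.INTER_CUBIC)
cv2.imwrite("pics/home.png",np.hstack([cr(T,298,213,32),cr(S,257,225,32)])[:,:,::-1])
E
```

```text
11.6 [ 0.5222 -0.0534  0.1553] toolyang 16.553957854742492 strip xy mm [0.6968 2.9424] Fsock [-0.328 -0.333] -0.3164537273515331 [-0.0544  0.0359  0.0508] 0.016653221740575513 [-0.0007  0.0025 -1.    ]
```

View pics/home.png

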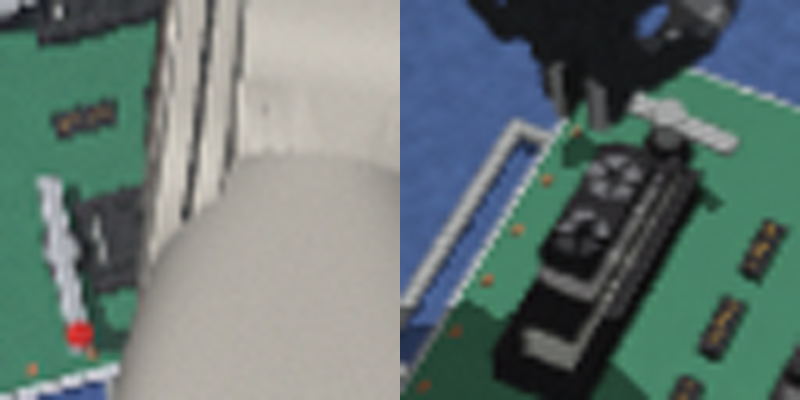

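```bash
python3 - <<'E'
from h import *
S=cv2.imread("pics/home.png")[:,400:]; 
S=bot.camera("scene")[:,:,::-1]; x,y,n=257,230,24; s=24
im=cv2.resize(S[y-n:y+n,x-n:x+n],None,fx=12,fy=12,interpolation=cv2.INTER_CUBIC)
r=R.from_euler("z",np.radians(16.5))
def rect(c,hx,hy,z,col,oy=0):
    p=r.apply([[-hx,oy-hy,0],[hx,oy-hy,0],[hx,oy+hy,0],[-hx,oy+hy,0]])+[*c,z]
    q=(proj("scene",p)+.5-[x-n,y-n])*12; cv2.polylines(im,[q.astype(np.int32)],True,col,1)
c=[.5224,-.0564]
rect(c,.012,.052,.038,(0,0,255)); 
m=[.5208,-.0539]
rect(m,.013,.05,.038,(0,255,0)); rect(m,.013,.05,.046,(0,255,255)); rect(m,.013,.032,.074,(255,255,0))
cv2.imwrite("pics/ov.png",im)
E
```

```text
(no output)
```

View pics/ov.png

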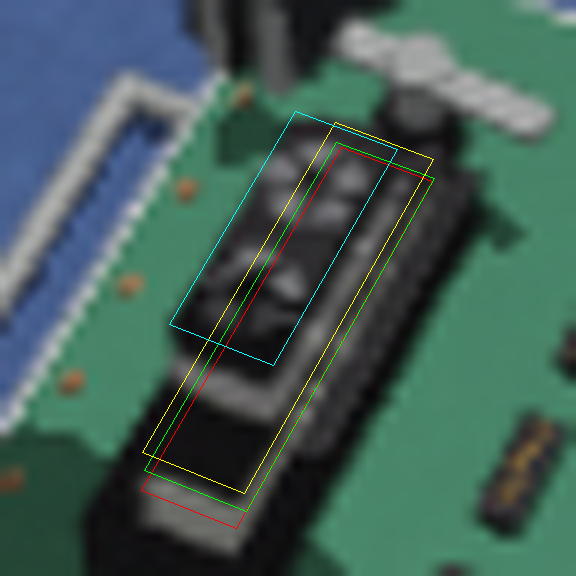

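drive_tool --rows '[{"dx": 0.7, "dy": -0.4, "dz": 0, "wx": 0, "wy": 0, "wz": -1.7, "hand": 26}, {"dx": 1.39, "dy": -0.81, "dz": 0, "wx": 0, "wy": 0, "wz": -3.4, "hand": 26}, {"dx": 1.39, "dy": -0.81, "dz": 0, "wx": 0, "wy": 0, "wz": -5.1, "hand": 26}, {"dx": 1.39, "dy": -0.81, "dz": 0, "wx": 0, "wy": 0, "wz": -6.8, "hand": 26}, {"dx": 1.39, "dy": -0.81, "dz": 0, "wx": 0, "wy": 0, "wz": -8.5, "hand": 26}, {"dx": 1.39, "dy": -0.81, "dz": 0, "wx": 0, "wy": 0, "wz": -9, "hand": 26}, {"dx": 1.39, "dy": -0.81, "dz": 0, "wx": 0, "wy": 0, "wz": -9, "hand": 26}, {"dx": 1.39, "dy": -0.81, "dz": 0, "wx": 0, "wy": 0, "wz": -9, "hand": 26}, {"dx": 1.39, "dy": -0.81, "dz": 0, "wx": 0, "wy": 0, "wz": -9, "hand": 26}]'

```text
clock: 12.65
eef_pos: [0.4624, 0.0016, 0.1537]
tool_rot: [0.246, 0.969, -0.0, -0.001]
ft_force: [0.1, -0.5, -0.6]
grip_width: 0.0261
grasp_force: 0.0
```

```bash
python3 st.py; python3 - <<'E'
from h import *
T=bot.camera("top");S=bot.camera("scene")
cr=lambda im,x,y,n:cv2.resize(im[y-n:y+n,x-n:x+n],(400,400),interpolation=cv2.INTER_CUBIC)
cv2.imwrite("pics/pin.png",np.hstack([cr(T,298,213,32),cr(S,275,225,40)])[:,:,::-1])
E
```

```text
12.65 [0.4624 0.0016 0.1537] toolyang 61.49908974270613 strip xy mm [-41.0217  72.6183] Fsock [-0.0211 -0.4966] -0.5750224459958576 [-0.0144 -0.0113  0.0234] 0.026071762320677965 [ 0.0012 -0.0006 -1.    ]
```

View pics/pin.png

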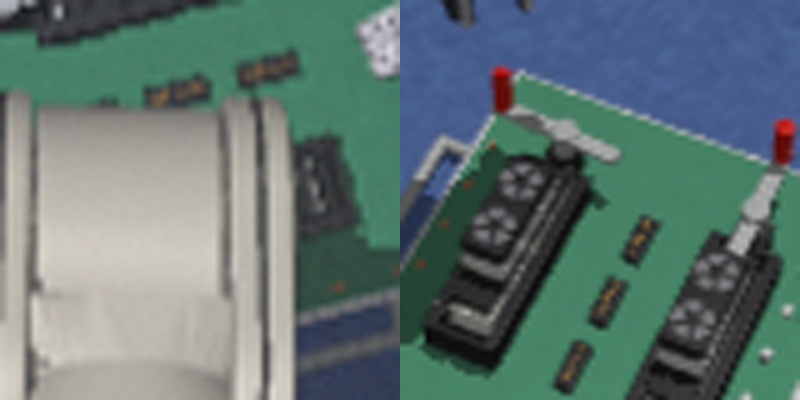

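drive_tool --rows '[{"dx": -0.016, "dy": 0.016, "dz": 0.7, "wx": 0, "wy": 0, "wz": 0, "hand": 26}, {"dx": -0.016, "dy": 0.016, "dz": 1.2, "wx": 0, "wy": 0, "wz": 0, "hand": 26}, {"dx": -0.016, "dy": 0.016, "dz": 1.4, "wx": 0, "wy": 0, "wz": 0, "hand": 26}, {"dx": -0.016, "dy": 0.016, "dz": 1.55, "wx": 0, "wy": 0, "wz": 0, "hand": 26}, {"dx": -0.016, "dy": 0.016, "dz": 1.67, "wx": 0, "wy": 0, "wz": 0, "hand": 26}, {"dx": -0.016, "dy": 0.016, "dz": 1.67, "wx": 0, "wy": 0, "wz": 0, "hand": 26}, {"dx": -0.016, "dy": 0.016, "dz": 1.67, "wx": 0, "wy": 0, "wz": 0, "hand": 20}, {"dx": -0.016, "dy": 0.016, "dz": 1.67, "wx": 0, "wy": 0, "wz": 0, "hand": 20}]'

```text
clock: 13.55
eef_pos: [0.4646, 0.0019, 0.0716]
tool_rot: [0.246, 0.969, 0.0, 0.001]
ft_force: [0.3, 0.2, -0.7]
grip_width: 0.0203
grasp_force: 0.0
```

```bash
python3 st.py; python3 - <<'E'
import numpy as np
# arc in tool axes units from pin start; socket frame angles; tool y = socket frame dir 45deg, tool x = 135deg
th0=1.38
for th in np.linspace(th0,-0.12,16):
    d=40*np.array([-np.sin(th)+np.sin(th0),np.cos(th)-np.cos(th0)])
    ty=np.array([1,1])/2**.5; tx=np.array([-1,1])/2**.5
    print(round(th,2),np.round([d@tx/50,d@ty/50],3))
E
```

```text
13.55 [0.4646 0.0019 0.0716] toolyang 61.540353331461546 strip xy mm [-38.8458  72.3336] Fsock [0.3911 0.1015] -0.7266213298272773 [ 0.0143 -0.0097 -0.0038] 0.02027070776335645 [-0.0014  0.0008 -1.    ]
1.38 [0. 0.]
1.28 [0.041 0.068]
1.18 [0.076 0.141]
1.08 [0.103 0.216]
0.98 [0.122 0.293]
0.88 [0.134 0.373]
0.78 [0.137 0.452]
0.68 [0.133 0.532]
0.58 [0.12  0.611]
0.48 [0.1   0.689]
0.38 [0.072 0.764]
0.28 [0.037 0.835]
0.18 [-0.005  0.903]
0.08 [-0.054  0.967]
-0.02 [-0.108  1.025]
-0.12 [-0.169  1.077]
```

drive_tool --rows '[{"dx": 0.041, "dy": 0.068, "dz": 0, "wx": 0, "wy": 0, "wz": 0, "hand": 20}, {"dx": 0.076, "dy": 0.141, "dz": 0, "wx": 0, "wy": 0, "wz": 0, "hand": 20}, {"dx": 0.103, "dy": 0.216, "dz": 0, "wx": 0, "wy": 0, "wz": 0, "hand": 20}, {"dx": 0.122, "dy": 0.293, "dz": 0, "wx": 0, "wy": 0, "wz": 0, "hand": 20}, {"dx": 0.134, "dy": 0.373, "dz": 0, "wx": 0, "wy": 0, "wz": 0, "hand": 20}, {"dx": 0.137, "dy": 0.452, "dz": 0, "wx": 0, "wy": 0, "wz": 0, "hand": 20}, {"dx": 0.133, "dy": 0.532, "dz": 0, "wx": 0, "wy": 0, "wz": 0, "hand": 20}, {"dx": 0.12, "dy": 0.611, "dz": 0, "wx": 0, "wy": 0, "wz": 0, "hand": 20}]'

```text
clock: 14.35
eef_pos: [0.4738, 0.0321, 0.0709]
tool_rot: [0.246, 0.969, 0.0, 0.0]
ft_force: [-1.5, -0.9, -0.2]
grip_width: 0.02
grasp_force: 0.8
```

```bash
python3 st.py
```

```text
14.35 [0.4738 0.0321 0.0709] toolyang 61.557826309826424 strip xy mm [-21.5039  98.6897] Fsock [-1.7146 -0.4038] -0.2268303151719248 [-0.1397  0.3954 -0.0258] 0.02000170974297236 [-0.0004  0.0006 -1.    ]
```

drive_tool --rows '[{"dx": -0.02, "dy": 0.078, "dz": 0, "wx": 0, "wy": 0, "wz": 0, "hand": 20}, {"dx": -0.048, "dy": 0.153, "dz": 0, "wx": 0, "wy": 0, "wz": 0, "hand": 20}, {"dx": -0.083, "dy": 0.224, "dz": 0, "wx": 0, "wy": 0, "wz": 0, "hand": 20}, {"dx": -0.125, "dy": 0.292, "dz": 0, "wx": 0, "wy": 0, "wz": 0, "hand": 20}, {"dx": -0.174, "dy": 0.356, "dz": 0, "wx": 0, "wy": 0, "wz": 0, "hand": 20}, {"dx": -0.174, "dy": 0.356, "dz": 0, "wx": 0, "wy": 0, "wz": 0, "hand": 20}]'

```text
clock: 14.95
eef_pos: [0.4905, 0.0435, 0.071]
tool_rot: [0.246, 0.969, 0.0, 0.001]
ft_force: [-0.2, -0.7, -0.2]
grip_width: 0.0199
grasp_force: 0.0
```

```bash
python3 st.py
```

```text
14.95 [0.4905 0.0435 0.071 ] toolyang 61.55702077477255 strip xy mm [ -2.2152 104.8463] Fsock [-0.4121 -0.6178] -0.21147759519601914 [ 0.0364  0.0022 -0.0214] 0.019911174263234157 [-0.0012  0.0012 -1.    ]
```

drive_tool --rows '[{"dx": -0.04, "dy": 0.04, "dz": 0, "wx": 0, "wy": 0, "wz": 0, "hand": 20}, {"dx": -0.08, "dy": 0.08, "dz": 0, "wx": 0, "wy": 0, "wz": 0, "hand": 20}, {"dx": -0.11, "dy": 0.11, "dz": 0, "wx": 0, "wy": 0, "wz": 0, "hand": 20}, {"dx": -0.11, "dy": 0.11, "dz": 0, "wx": 0, "wy": 0, "wz": 0, "hand": 20}]'

```text
clock: 15.35
eef_pos: [0.4973, 0.0454, 0.0709]
tool_rot: [0.246, 0.969, 0.0, 0.0]
ft_force: [-0.6, 0.4, -0.2]
grip_width: 0.0201
grasp_force: 0.3
```

```bash
python3 st.py
```

```text
15.35 [0.4973 0.0454 0.0709] toolyang 61.53866972914034 strip xy mm [  4.8708 104.6912] Fsock [-0.4468  0.5653] -0.17322459631369866 [-0.1653  0.0041 -0.0318] 0.02010285504491347 [-0.0007  0.0003 -1.    ]
```

Push a bit more until the stop is felt.

drive_tool --rows '[{"dx": -0.02, "dy": 0.02, "dz": 0, "wx": 0, "wy": 0, "wz": 0, "hand": 20}, {"dx": -0.04, "dy": 0.04, "dz": 0, "wx": 0, "wy": 0, "wz": 0, "hand": 20}, {"dx": -0.04, "dy": 0.04, "dz": 0, "wx": 0, "wy": 0, "wz": 0, "hand": 20}]'

```text
clock: 15.65
eef_pos: [0.4997, 0.0462, 0.0708]
tool_rot: [0.246, 0.969, 0.0, 0.0]
ft_force: [0.1, -1.4, 0.5]
grip_width: 0.02
grasp_force: 0.4
```

```bash
python3 st.py
```

```text
15.65 [0.4997 0.0462 0.0708] toolyang 61.54620393622676 strip xy mm [  7.3904 104.8231] Fsock [-0.3017 -1.3258] 0.5302022635449192 [-0.1698  0.042   0.0058] 0.02000819993402382 [-0.0002  0.0001 -1.    ]
```

drive_tool --rows '[{"dx": -0.03, "dy": 0.03, "dz": 0, "wx": 0, "wy": 0, "wz": 0, "hand": 20}, {"dx": -0.05, "dy": 0.05, "dz": 0, "wx": 0, "wy": 0, "wz": 0, "hand": 20}, {"dx": -0.05, "dy": 0.05, "dz": 0, "wx": 0, "wy": 0, "wz": 0, "hand": 20}]'

```text
clock: 15.95
eef_pos: [0.5032, 0.0472, 0.0708]
tool_rot: [0.246, 0.969, 0.0, 0.0]
ft_force: [-0.7, -1.2, -0.4]
grip_width: 0.0203
grasp_force: 0.5
```

```bash
python3 st.py; python3 - <<'E'
from h import *
T=bot.camera("top");S=bot.camera("scene")
cr=lambda im,x,y,n:cv2.resize(im[y-n:y+n,x-n:x+n],(400,400),interpolation=cv2.INTER_CUBIC)
cv2.imwrite("pics/shut.png",np.hstack([cr(T,285,213,32),cr(S,257,215,32)])[:,:,::-1])
E
```

```text
15.95 [0.5032 0.0472 0.0708] toolyang 61.543727494100466 strip xy mm [ 11.0271 104.7807] Fsock [-0.9694 -0.9416] -0.41089646864143226 [-0.2011  0.0674  0.0462] 0.020287784477877723 [-0.0004  0.0001 -1.    ]
```

View pics/shut.png

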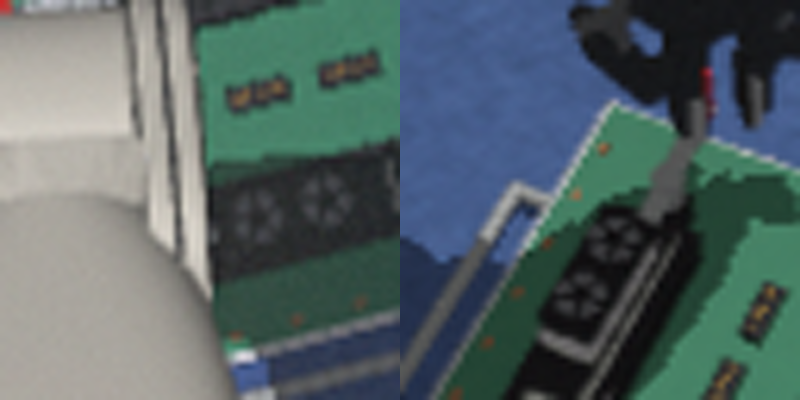

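drive_tool --rows '[{"dx": -0.03, "dy": 0.03, "dz": 0, "wx": 0, "wy": 0, "wz": 0, "hand": 20}, {"dx": -0.05, "dy": 0.05, "dz": 0, "wx": 0, "wy": 0, "wz": 0, "hand": 20}, {"dx": -0.05, "dy": 0.05, "dz": 0, "wx": 0, "wy": 0, "wz": 0, "hand": 20}]'

```text
clock: 16.35
eef_pos: [0.5065, 0.0481, 0.0708]
tool_rot: [0.246, 0.969, -0.0, 0.0]
ft_force: [-1.1, -1.4, -0.4]
grip_width: 0.0198
grasp_force: 0.8
```

```bash
python3 st.py
```

```text
16.35 [0.5065 0.0481 0.0708] toolyang 61.54176471623373 strip xy mm [ 14.4734 104.6862] Fsock [-1.4359 -1.0008] -0.38431908877891563 [-0.4165  0.0429  0.0038] 0.019834062575673484 [-0.0004 -0.0001 -1.    ]
```

drive_tool --rows '[{"dx": 0, "dy": -0.05, "dz": 0, "wx": 0, "wy": 0, "wz": 0, "hand": 20}, {"dx": 0, "dy": -0.05, "dz": 0, "wx": 0, "wy": 0, "wz": 0, "hand": 20}, {"dx": 0, "dy": -0.05, "dz": -0.8, "wx": 0, "wy": 0, "wz": 0, "hand": 20}, {"dx": 0, "dy": -0.05, "dz": -1.6, "wx": 0, "wy": 0, "wz": 0, "hand": 20}, {"dx": -0.5, "dy": -0.9, "dz": -2, "wx": 0, "wy": 0, "wz": 1.7, "hand": 10}, {"dx": -0.9, "dy": -1.8, "dz": -2, "wx": 0, "wy": 0, "wz": 3.4, "hand": 0}, {"dx": -1.4, "dy": -2.7, "dz": -2, "wx": 0, "wy": 0, "wz": 5.1, "hand": 0}, {"dx": -2.1, "dy": -3.9, "dz": -2, "wx": 0, "wy": 0, "wz": 6.8, "hand": 0}, {"dx": -2.5, "dy": -4.7, "dz": -2, "wx": 0, "wy": 0, "wz": 8.5, "hand": 0}, {"dx": -2.5, "dy": -4.7, "dz": -2, "wx": 0, "wy": 0, "wz": 9, "hand": 0}, {"dx": -2.5, "dy": -4.7, "dz": -2, "wx": 0, "wy": 0, "wz": 9, "hand": 0}, {"dx": -2.5, "dy": -4.7, "dz": -2, "wx": 0, "wy": 0, "wz": 9, "hand": 0}]'

```text
clock: 17.55
eef_pos: [0.5041, -0.218, 0.1707]
tool_rot: [0.598, 0.801, 0.0, -0.0]
ft_force: [-0.6, 0.1, -0.5]
grip_width: -0.0005
grasp_force: 0.0
```

```bash
python3 st.py; python3 - <<'E'
from h import *
np.set_printoptions(precision=4,suppress=True)
T=bot.camera("top");S=bot.camera("scene")
cv2.imwrite("pics/topB.png",T[:,:,::-1]);cv2.imwrite("pics/sceneB.png",S[:,:,::-1])
for bt,bs in(((254,208,300,240),(245,185,300,215)),((245,176,262,190),(305,205,318,222))):
    a=blob(T,bt,red);b=blob(S,bs,red);print(a[0],b[0],a[2],b[2],*tri(a[0],b[0]))
cr=lambda im,x,y,n:cv2.resize(im[y-n:y+n,x-n:x+n],(400,400),interpolation=cv2.INTER_CUBIC)
cv2.imwrite("pics/shutB.png",np.hstack([cr(T,285,205,40),cr(S,275,220,40)])[:,:,::-1])
E
```

```text
17.55 [ 0.5041 -0.218   0.1707] toolyang 16.52843190742327 strip xy mm [ -63.4746 -149.6873] Fsock [-0.5192  0.2632] -0.5056644228311785 [ 0.0299  0.0373 -0.0493] -0.0004542083793894438 [ 0.0009  0.0003 -1.    ]
[261.8909 223.5724] [273.1033 194.7462] 11.671875 10.1875 [0.4914 0.0484 0.0846] 0.0011501977474505957
[252.4618 182.1874] [311.5448 209.9893] 13.59375 10.3125 [0.6072 0.0781 0.084 ] 0.0006927738854184168
```

View pics/shutB.png

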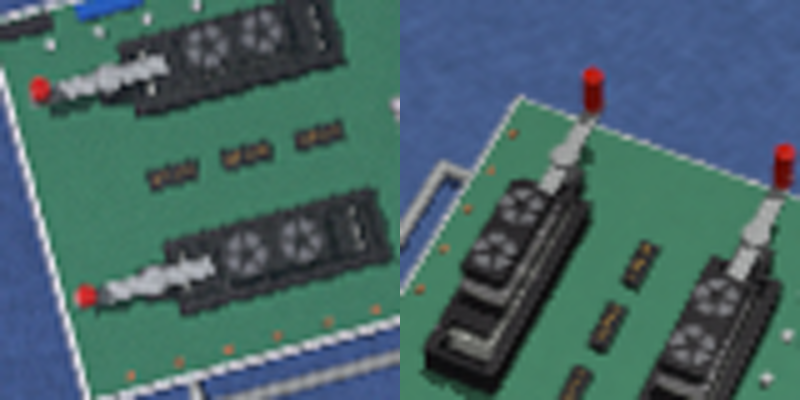

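drive_tool --rows '[{"dx": 1, "dy": 0.1, "dz": 0, "wx": 0, "wy": 0, "wz": 0, "hand": 0}, {"dx": 1.9, "dy": 0.2, "dz": 0, "wx": 0, "wy": 0, "wz": 0, "hand": 0}, {"dx": 2.8, "dy": 0.3, "dz": 0, "wx": 0, "wy": 0, "wz": 0, "hand": 0}, {"dx": 3.7, "dy": 0.45, "dz": 0, "wx": 0, "wy": 0, "wz": 0, "hand": 0}, {"dx": 4.6, "dy": 0.6, "dz": 0, "wx": 0, "wy": 0, "wz": 0, "hand": 0}, {"dx": 5.18, "dy": 0.67, "dz": 0, "wx": 0, "wy": 0, "wz": 0, "hand": 0}, {"dx": 5.18, "dy": 0.67, "dz": 0, "wx": 0, "wy": 0, "wz": 0, "hand": 0}, {"dx": 5.18, "dy": 0.67, "dz": 0, "wx": 0, "wy": 0, "wz": 0, "hand": 0}, {"dx": 5.18, "dy": 0.67, "dz": 0.8, "wx": 0, "wy": 0, "wz": 0, "hand": 0}, {"dx": 5.18, "dy": 0.67, "dz": 1.6, "wx": 0, "wy": 0, "wz": 0, "hand": 0}, {"dx": 5.18, "dy": 0.67, "dz": 2.0, "wx": 0, "wy": 0, "wz": 0, "hand": 0}, {"dx": 5.18, "dy": 0.67, "dz": 2.0, "wx": 0, "wy": 0, "wz": 0, "hand": 0}, {"dx": 5.18, "dy": 0.67, "dz": 2.0, "wx": 0, "wy": 0, "wz": 0, "hand": 0}]'

```text
clock: 18.95
eef_pos: [0.4628, 0.0392, 0.0711]
tool_rot: [0.598, 0.801, -0.0, -0.0]
ft_force: [0.2, -0.0, -0.0]
grip_width: -0.0002
grasp_force: 0.0
```

```bash
python3 st.py
```

```text
18.95 [0.4628 0.0392 0.0711] toolyang 16.487779850114165 strip xy mm [-29.9748 108.6001] Fsock [ 0.1334 -0.0804] -0.016629631430344127 [ 0.0016 -0.0545  0.0043] -0.00020221203830476245 [-0.0001 -0.0002 -1.    ]
```

drive_tool --rows '[{"dx": 0, "dy": 0.1, "dz": 0, "wx": 0, "wy": 0, "wz": 0, "hand": 0}, {"dx": 0, "dy": 0.18, "dz": 0, "wx": 0, "wy": 0, "wz": 0, "hand": 0}, {"dx": 0, "dy": 0.22, "dz": 0, "wx": 0, "wy": 0, "wz": 0, "hand": 0}, {"dx": 0, "dy": 0.24, "dz": 0, "wx": 0, "wy": 0, "wz": 0, "hand": 0}, {"dx": 0, "dy": 0.24, "dz": 0, "wx": 0, "wy": 0, "wz": 0, "hand": 0}]'

```text
clock: 19.45
eef_pos: [0.4728, 0.0427, 0.0713]
tool_rot: [0.598, 0.801, -0.001, -0.001]
ft_force: [-5.6, -2.3, 4.6]
grip_width: 0.0
grasp_force: 3.0
```

```bash
python3 st.py
```

```text
19.45 [0.4728 0.0427 0.0713] toolyang 16.533485219755676 strip xy mm [-19.4161 109.083 ] Fsock [-6.0257 -0.5642] 4.561843849007097 [-0.4731  1.055  -0.0094] 4.794805583164902e-05 [-0.0008 -0.0027 -1.    ]
```

drive_tool --rows '[{"dx": 0, "dy": 0.02, "dz": 0, "wx": 0, "wy": 0, "wz": 0, "hand": 0}, {"dx": 0, "dy": 0.03, "dz": 0, "wx": 0, "wy": 0, "wz": 0, "hand": 0}, {"dx": 0, "dy": 0.03, "dz": 0, "wx": 0, "wy": 0, "wz": 0, "hand": 0}]'

```text
clock: 19.75
eef_pos: [0.473, 0.0428, 0.0712]
tool_rot: [0.598, 0.801, -0.002, -0.001]
ft_force: [-8.3, -3.4, 6.6]
grip_width: -0.0002
grasp_force: 4.5
```

```bash
python3 st.py
```

```text
19.75 [0.473  0.0428 0.0712] toolyang 16.523469238890556 strip xy mm [-19.243  109.1338] Fsock [-8.9715 -0.9182] 6.632841509891502 [-0.6724  1.5595  0.0483] -0.00022205075594222354 [-0.0007 -0.0051 -1.    ]
```

Stalled at the stop: latch shut. Back off, lift away and check.

drive_tool --rows '[{"dx": 0, "dy": -0.1, "dz": 0, "wx": 0, "wy": 0, "wz": 0, "hand": 0}, {"dx": 0, "dy": -0.3, "dz": 0, "wx": 0, "wy": 0, "wz": 0, "hand": 0}, {"dx": 0, "dy": -0.4, "dz": -0.8, "wx": 0, "wy": 0, "wz": 0, "hand": 0}, {"dx": 0, "dy": -0.4, "dz": -1.7, "wx": 0, "wy": 0, "wz": 0, "hand": 0}, {"dx": 0.8, "dy": -1, "dz": -2.4, "wx": 0, "wy": 0, "wz": 0, "hand": 0}, {"dx": 1.6, "dy": -1, "dz": -2.4, "wx": 0, "wy": 0, "wz": 0, "hand": 0}, {"dx": 2.4, "dy": -1, "dz": -2.4, "wx": 0, "wy": 0, "wz": 0, "hand": 0}, {"dx": 2.4, "dy": -1, "dz": -2.4, "wx": 0, "wy": 0, "wz": 0, "hand": 0}, {"dx": 2.4, "dy": -1, "dz": -2.4, "wx": 0, "wy": 0, "wz": 0, "hand": 0}, {"dx": 2.4, "dy": -1, "dz": -2.4, "wx": 0, "wy": 0, "wz": 0, "hand": 0}]'

```text
clock: 20.75
eef_pos: [0.3935, 0.1439, 0.1908]
tool_rot: [0.598, 0.801, -0.0, 0.0]
ft_force: [-0.8, -1.0, 0.6]
grip_width: -0.0003
grasp_force: 0.0
```

```bash
python3 st.py; python3 - <<'E'
from h import *
np.set_printoptions(precision=4,suppress=True)
T=bot.camera("top");S=bot.camera("scene")
for bt,bs in(((254,208,300,240),(245,185,300,215)),((245,176,262,190),(305,205,318,222))):
    a=blob(T,bt,red);b=blob(S,bs,red);print(a[0],b[0],a[2],b[2],*tri(a[0],b[0]))
cv2.imwrite("pics/end.png",cv2.resize(T[140:300,110:370],(780,480),interpolation=cv2.INTER_CUBIC)[:,:,::-1])
E
```

```text
20.75 [0.3935 0.1439 0.1908] toolyang 16.512640486739485 strip xy mm [-66.6749 228.6318] Fsock [-1.0166 -0.7559] 0.5502396195439414 [ 0.0159  0.0071 -0.0173] -0.0003243959278123596 [-0.0004  0.0002 -1.    ]
[261.9192 223.589 ] [273.1133 194.7252] 12.03125 10.0625 [0.4914 0.0483 0.0847] 0.0012744391698546996
[252.5212 182.2599] [311.5491 209.9802] 13.25 10.3125 [0.6071 0.078  0.084 ] 0.0009704564838581476
```

View pics/end.png

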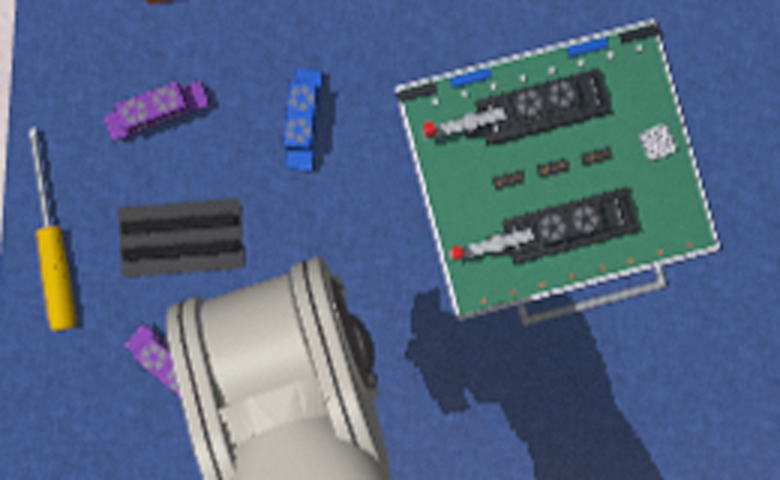

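The picture shows the module seated and latched, matching its neighbour. Its pin is at crop (457,253) and has not moved since the first look. The bystanders in view have not moved.

```bash
python3 -c "
from workcell import bot
print(bot.job_done())"
```

```text
the job is handed in; nothing more can be done
None
```

The module is fully home in the empty socket (highest push I read was about 22 N), the latch is shut against its stop, the arm is clear, and the job was handed in at about 21 s; the heat sink and screwdriver lie where they were, and I went nowhere near the spare fan, which was outside the final picture.

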